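Slide a blank rack panel out over the riser's edge

ROBOT

A 6-joint arm with a two-finger parallel gripper is mounted at the origin on the work surface. World frame = base frame: x ahead of the robot, y to its left, z up, the work surface at z = 0. Lengths are in mm, angles in rad, forces in N, time in s.
With the tool pointing down it reaches from about 275 to 750 mm from the base axis. Payload 10.2 kg.
Tool frame: the origin (TCP) lies on the centre line of the jaws, within the pads' length; the fingertips stand 17 mm ahead of it and the grasp point (between the pads) lies 2 mm behind it (ctrl.tip_extent is the distance from the TCP to the fingertips, in mm); z points along the fingers, y is the line along which they close (so a half turn about z gives the same grasp; the last joint's range is limited). The gripper opens to 85 mm and grips with 20 to 120 N. Pads are 22 mm wide; open, the fingers measure 114 mm over their backs; the gripper's body (76 mm by 85 mm) begins 54 mm behind the grasp point. The pads swing forward as they close: fully open they stand 13 mm farther back than shut.
Start: joints at [-1.479, 0.313, 1.498, -0, 1.331, -0.223], TCP at [162.541, -499.211, 248.294] pointing down, gripper open.
Joint ranges: [-2.94, 2.94], [-0.97, 2.17], [0.19, 2.56], [-1.23, 4.37], [0.02, 3.11], [-2.88, 2.88]. Speed limits (rad/s): [2.39, 2.39, 3.01, 3.14, 3.14, 3.14].

INTERFACE

Orientations are given as a unit quaternion [w, x, y, z].
In Python, from rig import sensors, capture, ctrl, cut_out, place_of gives the robot as it stands.
- The arm moves only by the shell command python3 -m jog 'ROWS' [FORCE]. ROWS is JSON, a list of rows, each a list of 3 entries, a list of its own where there are three numbers: the shift along the world's x, y, z in mm, then the turn, a rotation vector about the world's x, y, z in degrees, then the closure, from 0 (fully open) to 1 (shut). A call has exactly 8 rows; each row is the pose to reach, as a shift and turn from the pose commanded when the call began; what a row does not reach only later rows make up. A row lasts 1/12 s, in which the tool goes at most 41.7 mm and 7.16 degrees, less where a joint would pass 70% of its speed; a pose out of reach is approached as far as the arm can. A call with a gripper value outside its range is refused whole. The fingers move at their own pace and stop on an object; FORCE is the grip in N (left out, the last holds). Time passes only in rows, so rows that repeat a pose let the fingers close, or fill a call up. It gives the time, the measured TCP pose, the force and the opening at its end, in the units of the state.
- sensors.sense(): the state, without advancing time (a new reading comes with each control period).
- capture(name): name is "scene" or "top"; returns a dict with "color" (400x640x3 uint8, blue, green, red), "z_map" (400x640 float32, mm along the optical axis (not along the pixel's ray), 0 where there is no reading), "camera_matrix" (3x3 intrinsics, pixels), "k1" (the pictures are not rectified: a ray, as slopes to the right and down, at radius r is drawn at 1 + k1 r^2 times it, then the intrinsics apply), "R" (3x3) and "t" (3): a world point X has camera coordinates R X + t. Camera axes: x right, y down, z forward; pixel columns grow to the right and rows downward; lengths in mm; the calibration is good to about 2 mm. A picture is of the moment at which its call begins.
- ctrl.finish_job(): hands the job in, once; it reports no verdict.
Trained networks look in a picture, given as the dict that the camera call returned (one of the last four; its "shot" number tells which), for a name from the list of things; names that differ only in an ending like _2 or _b are one class to them, and where a whole thing is asked for, a point or a joint stands for the part that bears it (a point fixed in the world has none). Each returns a list of dicts, best first, with "p" (0 to 1); they miss things now and then, are a little off and sometimes report something else, mostly with a low value. They report only what shows in the picture. A call takes as long as a camera call. They do not tell look-alikes from the thing itself.
- cut_out(picture, query): "region" (400x640 bool, what is visible of it) and "box" ([left, top, right, bottom] in pixels, round what is visible of it).
- place_of(picture, query): "centre" ([row, column] in pixels: a listed point, or the origin of a listed thing).
The state is a dict: "time_s": time; "joints": joint angles; "dq": joint speeds; "tau": joint torques, N m; "eef_pos": TCP position; "ee_rot": TCP orientation; "force": force on the tool from outside, world axes, zero at the start; "wrist_torque": the same for the moment, N m; "grip_width": opening from 0.0 (shut) to 1.0 (fully open).
Only numpy, scipy, OpenCV 4.12 (cv2) and the standard library are available. Lean on these libraries where they do the work, as an engineer would, in place of code of your own. Each camera call takes 0.05 s, during which the arm holds its last target. There are 200 camera calls.

TASK

On the wooden demo riser, push the silver blank panel along the ledge with the fingertips until all of its yellow end sticks out past the ledge's silver-trimmed edge, lying straight along the ledge and with at least two thirds of it still on the ledge, so that a colleague can take it by the edge. Only push it, never pick it up or tip it, and leave the dark panel, the pedal and the jar where they are; finish with the hand clear of everything.

Things in the scene. Friction and masses are not known exactly. Their poses are not given: they have to be found in the camera images.
- ledge: Fixed wooden demo riser on the counter; its flat top is the ledge: 210 mm in x, 340 mm in y, 70 mm above the counter, no rail or rim. Origin: on the counter under the centre of the ledge. y runs along the ledge towards the silver-trimmed edge (the end on the robot's left), z up. The riser is turned up to 0.25 rad from square with the robot.
- ledge_end (a point): Middle of the silver-trimmed edge, on the top of the ledge, at its very end (170 mm along y from the ledge's centre). Axes as the ledge's: y points outwards, past the edge. The silver trim is 12 mm wide.
- panel: Loose silver aluminium blank panel lying flat on the ledge: 60 mm in x, 200 mm in y, 6 mm thick, about 0.2 kg. Origin: centre of its underside. y points along its length to its yellow end, which is towards the silver-trimmed edge; the plain end is at y = -100 mm. It starts wholly on the ledge, nearly straight, on either the near or the far half of the ledge.
- panel_band (a point): Middle of the line on the panel's top where the yellow end begins: 70 mm from the panel's centre; the yellow end is the last 30 mm of the panel.
- spare_panel: Loose dark grey panel of the same size (60 x 200 x 6 mm) with no yellow end, lying beside the silver one with a gap of some 30 to 40 mm; to be left alone. Origin: centre of its underside, y along its length.
- pedal: Loose red effect pedal on the counter on the robot's side of the riser, 115 x 70 mm, 48 mm high with its knobs; to be left alone. Origin: centre of its underside.
- jar: Loose jar with a green cap on the counter past the silver-trimmed edge, 60 mm across, 90 mm high; to be left alone. Origin: centre of its underside.
Things that resemble listed ones, but are neither listed nor needed, are in the scene too. What is meant by the panel is not blue or turquoise, and is the larger of those in its own colour.

How it is judged:
By the outcome, as a careful person would: the job done as asked, in the order asked, and still so for the second after the job is handed in, with the robot touching nothing.
It also fails if it takes over 42 s, if anything falls off the work surface, if the arm or the gripper's body presses on something with over 40 N, if the wrist force passes 120 N, or if a joint passes its speed limit or range.

## Working session

There is one attempt and no reset: what is moved stays moved. The work goes in short steps, Python scripts to look and compute and a shell command to move; the robot and the scene stay as the last step left them, time stands still between calls to the robot, and variables do not carry over. Pictures are saved under pics/ and viewed, on a budget of 10 in all, crops included, one or two more only if the job needs it, and the job is handed in when it is done.

```bash
mkdir -p pics; cat > h.py <<'E'
import numpy as np, cv2
from rig import sensors, capture, ctrl, cut_out, place_of
def ray(p,uv):
    uv=np.atleast_2d(uv).astype(float)
    d=np.array([p["k1"],0,0,0,0],float)
    return cv2.undistortPoints(uv.reshape(-1,1,2),np.array(p["camera_matrix"],float),d).reshape(-1,2)
def on_plane(p,uv,z):
    s=ray(p,uv); R=np.array(p["R"]);t=np.array(p["t"]).ravel()
    d=np.c_[s,np.ones(len(s))]@R; o=-R.T@t
    return o+d*((z-o[2])/d[:,2])[:,None]
def cloud(p,mask):
    v,u=np.nonzero(mask&(p["z_map"]>0)); z=p["z_map"][v,u]
    s=ray(p,np.c_[u,v]); c=np.c_[s*z[:,None],z]
    return (c-np.array(p["t"]).ravel())@np.array(p["R"])
def rect(pts):
    (c,(w,h),a)=cv2.minAreaRect(pts[:,:2].astype(np.float32))
    if w>h: a-=90;w,h=h,w
    return np.round(c,1),round(w,1),round(h,1),round((a+90)%180-90,2)
E
python3 - <<'E'
from h import *
for n in("scene","top"):
    p=capture(n); cv2.imwrite(f"pics/{n}0.png",p["color"])
    for q in("ledge","panel","spare_panel","pedal","jar"):
        for r in cut_out(p,q)[:3]:
            c=cloud(p,r["region"]); print(n,q,round(r["p"],2),np.round(r["box"]),len(c), rect(c) if len(c)>5 else '',np.round(np.percentile(c[:,2],[5,50,95])) if len(c) else '')
    for q in("ledge_end","panel_band"):
        for r in place_of(p,q)[:3]:
            print(n,q,round(r["p"],2),np.round(r["centre"],1),np.round(on_plane(p,r["centre"][::-1],70 if q=="ledge_end" else 76),1))
print(sensors.sense()["time_s"],sensors.sense()["ee_rot"])
E
```

```text
scene ledge 0.95 [182. 120. 371. 250.] 8871 (array([501.1,  15.7]), 274.4, 400.1, 7.37) [60. 71. 72.]
scene panel 0.85 [185. 238. 225. 310.] 1820 (array([759.3,  47. ]), 47.2, 157.0, -33.23) [3. 5. 7.]
scene panel 0.83 [232. 169. 332. 230.] 2551 (array([568.5, 100.3]), 65.2, 200.7, 4.83) [75. 76. 78.]
scene panel 0.82 [257. 286. 328. 354.] 1966 (array([736.8, 241. ]), 46.3, 146.3, -8.08) [2. 5. 7.]
scene spare_panel 0.78 [248. 136. 340. 186.] 2101 (array([477.8,  61. ]), 62.3, 202.4, 9.09) [74. 77. 78.]
scene pedal 0.94 [321. 120. 373. 156.] 1200 (array([315.7,  96.7]), 72.1, 128.3, 86.05) [16. 37. 48.]
scene jar 0.56 [391. 253. 431. 300.] 1399 (array([548.5, 397.1]), 54.6, 99.9, 58.72) [15. 85. 92.]
scene ledge_end 0.72 [203.8 345.5] [[510.1 212.7  70. ]]
scene panel_band 0.9 [292.9 210.6] [[794.6 122.7  76. ]]
scene panel_band 0.67 [334.6 311.6] [[755.8 302.3  76. ]]
scene panel_band 0.58 [210.3 311.9] [[563.1 168.6  76. ]]
top ledge 0.92 [294. 145. 473. 262.] 10858 (array([535.1,  42. ]), 227.8, 366.6, 7.22) [66. 68. 71.]
top panel 0.85 [243. 255. 284. 347.] 2399 (array([317.4, 30
[... 231 characters left out ...]
.  6.]
top spare_panel 0.65 [211. 173. 246. 203.] 771 (array([562.5, 380.7]), 53.2, 55.6, -70.23) [23. 87. 91.]
top spare_panel 0.6 [327. 206. 430. 247.] 2794 (array([478.1,  62.4]), 61.9, 200.0, 8.91) [72. 74. 77.]
top pedal 0.57 [344. 272. 380. 332.] 1811 (array([321. ,  93.8]), 75.2, 114.3, 85.07) [30. 34. 46.]
top jar 0.69 [213. 174. 247. 202.] 774 (array([562.9, 381.5]), 54.1, 59.1, 86.93) [23. 87. 90.]
top ledge_end 0.82 [213.7 302.6] [[504.5 218.2  70. ]]
top panel_band 0.88 [266.6 259.4] [[394.5 305.6  76. ]]
top panel_band 0.84 [108.7 273. ] [[726.3 283.3  76. ]]
top panel_band 0.83 [ 90.9 362.2] [[764.5  95.   76. ]]
0.8 [9.68695657e-06 9.87642493e-01 1.56723664e-01 1.97569575e-06]
```

View pics/top0.png

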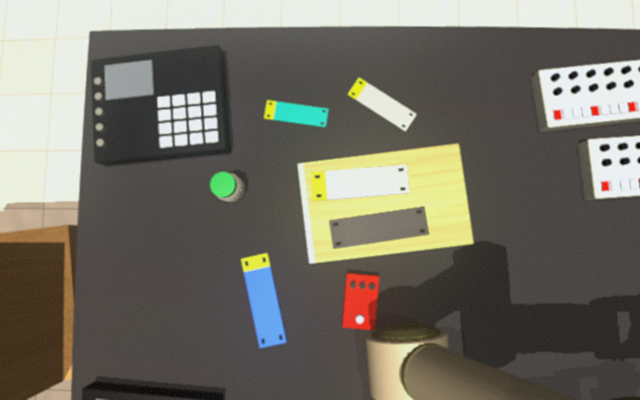

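View pics/scene0.png

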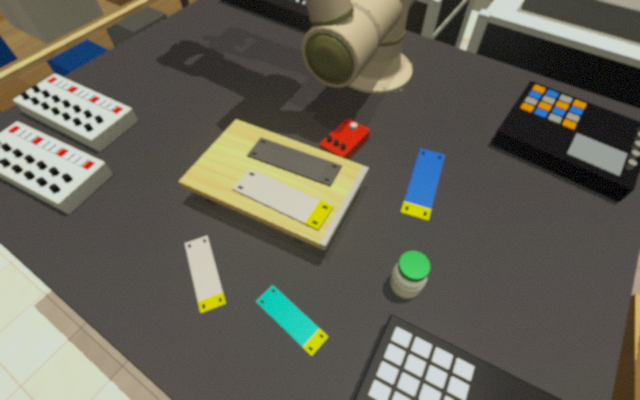

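```bash
python3 - <<'E'
from h import *
for n in("scene","top"):
    p=capture(n)
    c=cloud(p,np.ones((400,640),bool))
    m=(c[:,2]>62)&(c[:,2]<84)&(c[:,0]>350)&(c[:,0]<700)&(c[:,1]>-250)&(c[:,1]<290)
    print(n,rect(c[m]),np.round(cv2.boxPoints(cv2.minAreaRect(c[m][:,:2].astype(np.float32))),0).tolist())
E
```

```text
scene (array([528.1,  48. ]), 212.4, 342.7, 7.43) [[401.0, 204.0], [445.0, -136.0], [656.0, -108.0], [611.0, 232.0]]
top (array([528.7,  49.4]), 211.6, 340.5, 7.46) [[402.0, 204.0], [446.0, -133.0], [656.0, -106.0], [611.0, 232.0]]
```

The top view shows the riser at columns 298–473, rows 145–263, with its silver trim on the left (about column 305). The silver panel with its yellow end is on the far half (313–408, 166–200), and the dark panel is nearer the robot (327–430, 206–247). The jar is at (224, 185) and the pedal at (362, 300). The scene view agrees. The light panel off the riser and the blue and turquoise panels are look-alikes.

Plan: go behind the plain end with the fingers half closed, aligned with the ledge's x axis, then push along its y axis.

```bash
python3 -m jog '[[[26,30,0],[0,0,5],0.5],[[52,59,0],[0,0,10],0.5],[[79,89,0],[0,0,15],0.5],[[105,118,0],[0,0,20],0.5],[[131,148,0],[0,0,25],0.5],[[157,178,0],[0,0,30],0.5],[[184,207,0],[0,0,35],0.5],[[210,237,0],[0,0,40],0.5]]' 30
python3 -m jog '[[[26,30,0],[0,0,5],0.5],[[52,59,0],[0,0,10],0.5],[[79,89,0],[0,0,15],0.5],[[105,118,0],[0,0,20],0.5],[[131,148,0],[0,0,25],0.5],[[157,178,0],[0,0,30],0.5],[[184,207,0],[0,0,35],0.5],[[210,237,0],[0,0,39.4],0.5]]'
python3 -c "
from rig import *
from h import *
from scipy.spatial.transform import Rotation as R
s=sensors.sense();q=s['ee_rot'];print(s['eef_pos'],ctrl.tip_extent);m=R.from_quat([*q[1:],q[0]]).as_matrix();print(m.round(3),np.degrees(np.arctan2(m[1,1],m[0,1])))"
```

```text
time_s: 1.57
eef_pos: [373.5, -260.6, 248.5]
ee_rot: [0.0, 0.873, 0.487, 0.0]
force: [1.0, -0.5, -0.1]
grip_width: 0.497
time_s: 2.23
eef_pos: [583.6, -23.4, 248.3]
ee_rot: [0.0, 0.658, 0.753, 0.0]
force: [-0.1, -0.9, 0.2]
grip_width: 0.499
[583.6172616  -23.40205534 248.32010372] 17.0
[[-0.134  0.991  0.   ]
 [ 0.991  0.134 -0.   ]
 [-0.     0.    -1.   ]] 7.696485592593952
```

```bash
python3 -m jog '[[[0,-1,-25],[0,0,-0.2],0.5],[[0,-1,-50],[0,0,-0.2],0.5],[[0,-1,-75],[0,0,-0.2],0.5],[[0,-1,-100],[0,0,-0.2],0.5],[[0,-1,-125],[0,0,-0.2],0.5],[[0,-1,-145],[0,0,-0.2],0.5],[[0,-1,-154],[0,0,-0.2],0.5],[[0,-1,-156],[0,0,-0.2],0.5]]'
python3 - <<'E'
from h import *
p=capture("scene"); cv2.imwrite("pics/s1.png",cv2.resize(p["color"][110:270,170:390],None,fx=3.5,fy=3.5))
E
```

```text
time_s: 2.9
eef_pos: [581.9, -26.1, 90.7]
ee_rot: [-0.001, 0.661, 0.75, -0.001]
force: [-0.2, 0.2, 0.3]
grip_width: 0.501
```

View pics/s1.png

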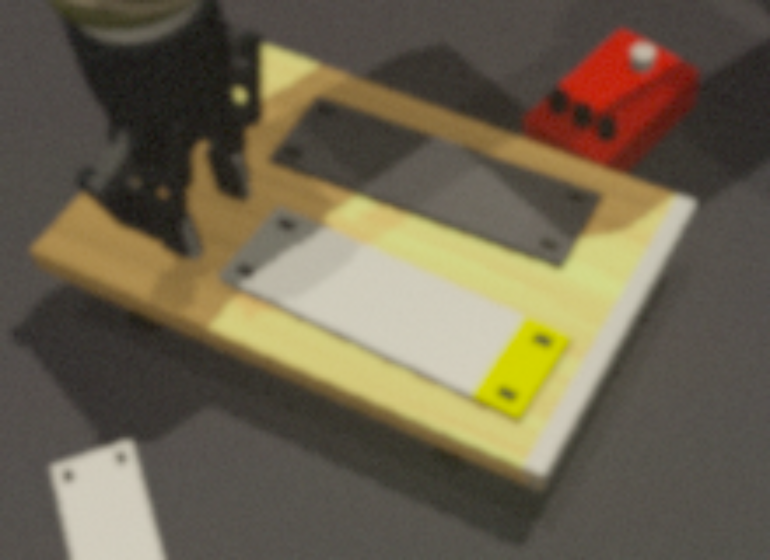

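The fingers stand behind the plain end (crop tips at about (190,250) and (240,190); plain end at about (225–285, 215–275)). I'll go down in small steps and watch the force.

```bash
python3 -m jog '[[[0,0,-1],[0,0,0],0.5],[[0,0,-2],[0,0,0],0.5],[[0,0,-2],[0,0,0],0.5],[[0,0,-3],[0,0,0],0.5],[[0,0,-3],[0,0,0],0.5],[[0,0,-3],[0,0,0],0.5],[[0,0,-3],[0,0,0],0.5],[[0,0,-3],[0,0,0],0.5]]'
python3 -m jog '[[[0,0,-1],[0,0,0],0.5],[[0,0,-1],[0,0,0],0.5],[[0,0,-2],[0,0,0],0.5],[[0,0,-2],[0,0,0],0.5],[[0,0,-2],[0,0,0],0.5],[[0,0,-2],[0,0,0],0.5],[[0,0,-2],[0,0,0],0.5],[[0,0,-2],[0,0,0],0.5]]'
```

```text
time_s: 3.62
eef_pos: [582.6, -26.2, 89.4]
ee_rot: [0.0, 0.661, 0.75, 0.0]
force: [-0.5, 0.2, 0.7]
grip_width: 0.497
time_s: 4.28
eef_pos: [582.6, -26.2, 87.3]
ee_rot: [0.0, 0.661, 0.75, 0.0]
force: [-0.7, 0.5, 0.1]
grip_width: 0.501
```

```bash
for i in 1 2; do python3 -m jog '[[[0,0,-1],[0,0,0],0.5],[[0,0,-1],[0,0,0],0.5],[[0,0,-2],[0,0,0],0.5],[[0,0,-2],[0,0,0],0.5],[[0,0,-2],[0,0,0],0.5],[[0,0,-2],[0,0,0],0.5],[[0,0,-2],[0,0,0],0.5],[[0,0,-2],[0,0,0],0.5]]'; done
```

```text
time_s: 4.95
eef_pos: [582.5, -26.2, 85.3]
ee_rot: [-0.0, 0.661, 0.75, -0.0]
force: [0.5, -0.4, 0.2]
grip_width: 0.498
time_s: 5.62
eef_pos: [582.6, -26.2, 85.1]
ee_rot: [0.0, 0.661, 0.75, 0.0]
force: [-6.8, 0.9, 16.7]
grip_width: 0.5
```

Contact is at TCP z≈85.1. I'll back off to leave about 2 mm clearance, then push along the ledge's y axis (-0.13, 0.99).

```bash
python3 -m jog '[[[0,0,3.5],[0,0,0],0.5],[[0,0,3.5],[0,0,0],0.5],[[-0.6,4.5,3.5],[0,0,0],0.5],[[-1.2,9,3.5],[0,0,0],0.5],[[-1.8,14,3.5],[0,0,0],0.5],[[-2.3,18,3.5],[0,0,0],0.5],[[-2.9,22,3.5],[0,0,0],0.5],[[-3.4,26,3.5],[0,0,0],0.5]]'
python3 -m jog '[[[-0.5,4,0],[0,0,0],0.5],[[-1,8,0],[0,0,0],0.5],[[-1.6,12,0],[0,0,0],0.5],[[-2.1,16,0],[0,0,0],0.5],[[-2.6,20,0],[0,0,0],0.5],[[-3.1,24,0],[0,0,0],0.5],[[-3.7,28,0],[0,0,0],0.5],[[-4.2,32,0],[0,0,0],0.5]]'
cat > m.py <<'E'
from h import *
import sys
L=np.array([528.4,48.7]);a=np.radians(7.46);M=np.array([[np.cos(a),-np.sin(a)],[np.sin(a),np.cos(a)]])
for n in("scene","top"):
    p=capture(n)
    if len(sys.argv)>1: cv2.imwrite(f"pics/{sys.argv[1]}_{n}.png",cv2.resize(p["color"][110:310,170:390] if n=="scene" else p["color"][130:290,200:480],None,fx=2.8,fy=2.8))
    for q in("panel","spare_panel","jar","pedal"):
        for r in cut_out(p,q)[:4]:
            c=cloud(p,r["region"])
            if len(c)<50: continue
            if "panel" in q: c=c[(c[:,2]>68)&(c[:,2]<80)]
            if len(c)<300: continue
            k=rect(c); l=(k[0]-L)@M
            print(n,q,round(r["p"],2),k,"ledge xy",l.round(1),"rel yaw",round(k[3]-7.46,2),"tip past edge",round((np.percentile((c[:,:2]-L)@M[:,1],99.7))-170,1))
    for r in place_of(p,"panel_band")[:4]:
        print(n,"band",round(r["p"],2),((on_plane(p,r["centre"][::-1],76)[0,:2]-L)@M).round(1))
s=sensors.sense();print("tcp",s["eef_pos"],"ledge",((s["eef_pos"][:2]-L)@M).round(1),s["time_s"])
E
python3 m.py
```

```text
time_s: 6.28
eef_pos: [579.0, 0.2, 86.7]
ee_rot: [-0.0, 0.661, 0.75, -0.0]
force: [0.7, -1.7, -0.2]
grip_width: 0.501
time_s: 6.95
eef_pos: [574.9, 32.2, 86.8]
ee_rot: [-0.0, 0.661, 0.75, -0.0]
force: [0.0, -0.4, -0.3]
grip_width: 0.503
scene panel 0.91 (array([558.7, 141.6]), 66.9, 200.9, 7.03) ledge xy [42.1 88.2] rel yaw -0.43 tip past edge 18.2
scene spare_panel 0.62 (array([474.9,  76.6]), 62.5, 170.1, 8.68) ledge xy [-49.4  34.6] rel yaw 1.22 tip past edge -50.5
scene jar 0.83 (array([547.1, 383. ]), 66.0, 95.5, -83.65) ledge xy [ 61.9 329. ] rel yaw -91.11 tip past edge 192.0
scene jar 0.2 (array([561.3, 142.3]), 61.4, 200.1, 7.32) ledge xy [44.8 88.5] rel yaw -0.14 tip past edge 18.1
scene pedal 0.81 (array([320.7,  90.9]), 98.9, 192.8, -83.3) ledge xy [-200.5   68.8] rel yaw -90.76 tip past edge -51.4
scene band 0.74 [261.6 222.8]
scene band 0.73 [ 45.7 153.6]
scene band 0.72 [278.9  40.5]
scene band 0.71 [-49.6 293.5]
top panel 0.84 (array([560.2, 160.5]), 62.8, 165.7, 7.2) ledge xy [ 46.  106.7] rel yaw -0.26 tip past edge 19.0
top spare_panel 0.61 (array([468.1, 118.5]), 60.9, 86.1, 7.13) ledge xy [-50.7  77. ] rel yaw -0.33 tip past edge -50.5
top jar 0.78 (array([563.3, 381.2]), 54.3, 55.3, -59.46) ledge xy [ 77.8 325.2] rel yaw -66.92 tip past edge 181.3
top pedal 0.84 (array([330.9, 108.8]), 43.5, 143.1, 85.18) ledge xy [-188.    85.2] rel yaw 77.72 tip past edge -52.5
top band 0.87 [-103.4  276.7]
top band 0.82 [ 43.  159.5]
top band 0.78 [222.5 205.1]
top band 0.6 [241.7  16.7]
tcp [574.94225105  31.71864183  86.7919884 ] ledge [ 43.9 -22.9] 7.55
```

The panel now lies straight (within 0.4°), with its tip 18.5 mm past the edge. I'll push 27 mm more, then back off and lift.

```bash
python3 -m jog '[[[-0.5,4,0],[0,0,0],0.5],[[-1,8,0],[0,0,0],0.5],[[-1.6,12,0],[0,0,0],0.5],[[-2.1,16,0],[0,0,0],0.5],[[-2.6,20,0],[0,0,0],0.5],[[-3.1,24,0],[0,0,0],0.5],[[-3.5,27,0],[0,0,0],0.5],[[-3.5,27,0],[0,0,0],0.5]]'
python3 -m jog '[[[0.5,-4,0],[0,0,0],0.5],[[1.3,-10,0],[0,0,0],0.5],[[2.6,-20,0],[0,0,0],0.5],[[3.9,-30,0],[0,0,0],0.5],[[3.9,-30,20],[0,0,0],0.5],[[3.9,-30,50],[0,0,0],0.5],[[3.9,-30,85],[0,0,0],0.5],[[3.9,-30,120],[0,0,0],0.5]]'
python3 -m jog '[[[5,-35,10],[0,0,0],0.5],[[10,-70,20],[0,0,0],0.5],[[12,-105,20],[0,0,0],0.5],[[12,-140,20],[0,0,0],0.5],[[12,-175,20],[0,0,0],0.5],[[12,-210,20],[0,0,0],0.5],[[12,-240,20],[0,0,0],0.5],[[12,-240,20],[0,0,0],0.5]]'
python3 m.py f
```

```text
time_s: 8.22
eef_pos: [571.3, 59.6, 86.8]
ee_rot: [-0.0, 0.661, 0.751, 0.0]
force: [-0.9, 0.1, 0.1]
grip_width: 0.5
time_s: 8.88
eef_pos: [575.1, 27.6, 208.0]
ee_rot: [-0.0, 0.662, 0.75, -0.0]
force: [0.1, -0.3, 0.3]
grip_width: 0.497
time_s: 9.55
eef_pos: [586.2, -217.6, 226.2]
ee_rot: [0.0, 0.663, 0.748, -0.001]
force: [0.5, -0.0, -0.3]
grip_width: 0.5
scene panel 0.65 (array([554.7, 169.5]), 67.8, 200.3, 6.86) ledge xy [ 41.8 116.4] rel yaw -0.6 tip past edge 46.1
scene spare_panel 0.97 (array([474. ,  60.8]), 69.5, 201.7, 8.89) ledge xy [-52.4  19.1] rel yaw 1.43 tip past edge -50.5
scene jar 0.98 (array([540.6, 390.9]), 57.6, 109.1, 77.75) ledge xy [ 56.5 337.7] rel yaw 70.29 tip past edge 185.3
scene pedal 0.92 (array([320.8,  85.6]), 93.5, 187.8, 85.43) ledge xy [-201.1   63.5] rel yaw 77.97 tip past edge -51.6
scene band 0.95 [259.5 222.9]
scene band 0.72 [277.   35.4]
scene band 0.63 [ 38.6 179.8]
scene band 0.63 [-53.5 291.8]
top panel 0.68 (array([558.7, 170.1]), 62.3, 200.4, 7.09) ledge xy [ 45.8 116.4] rel yaw -0.37 tip past edge 45.8
top spare_panel 0.87 (array([477.3,  61. ]), 62.7, 201.9, 8.5) ledge xy [-49.1  18.8] rel yaw 1.04 tip past edge -51.0
top jar 0.73 (array([564.5, 381.1]), 54.0, 63.3, 68.31) ledge xy [ 79.  324.9] rel yaw 60.85 tip past edge 181.8
top pedal 0.93 (array([323.3,  94. ]), 74.0, 114.9, 85.62) ledge xy [-197.5   71.5] rel yaw 78.16 tip past edge -52.5
top pedal 0.72 (array([534.4,  39.7]), 228.7, 361.0, 7.31) ledge xy [ 4.8 -9.7] rel yaw -0.15 tip past edge -0.5
top band 0.95 [ 46.2 182.8]
top band 0.82 [-105.4  277.3]
top band 0.72 [239.7  14.9]
top band 0.56 [217.7 205. ]
tcp [ 587.41222051 -210.8499907   226.85858373] ledge [  24.8 -265. ] 10.15
```

View pics/f_top.png

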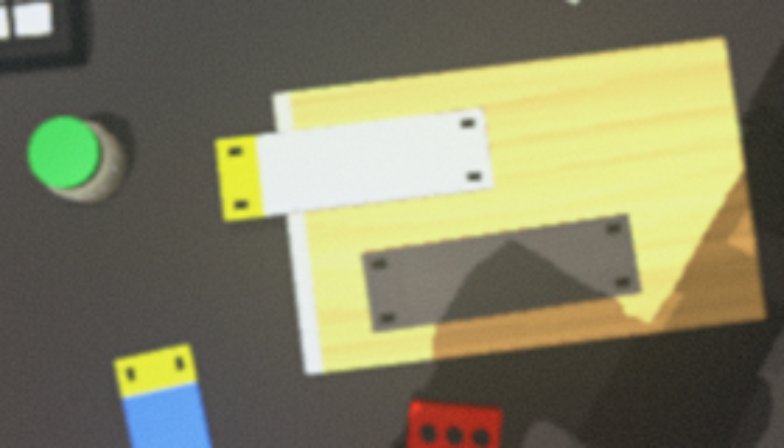

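The yellow end (crop columns 217–262) is wholly past the trimmed edge (about column 285). The panel is straight, and the dark panel, jar and pedal have not moved.

```bash
python3 -c "
from rig import *
print(ctrl.finish_job())"
```

```text
the job is handed in; nothing more can be done
None
```

The silver panel is in place, and I handed the job in at about 10 s of the 42 s allowed. I pushed it along the ledge by its plain end with the half-open fingertips, then backed the hand off, lifted it and moved it clear.

Last checks, from both cameras:
- **Overhang:** the panel's tip is about 46 mm past the trimmed edge, so all 30 mm of the yellow end is out with about 16 mm to spare. About 77% of the panel is still on the ledge.
- **Straightness:** the panel lies within 0.4–0.6° of the ledge's direction.
- **Other objects:** the dark panel, pedal and jar agree with their starting positions to within measurement noise in the top view. The scene camera's outlines for the pedal and jar were loose: they took in background, so I relied on the top view and the picture for those two.
- **Forces:** the highest wrist force reported at the end of a move was about 18 N, when I deliberately touched the ledge to find its height. Pushing read under 2 N.

None of the checks failed. The network's panel-band points scattered onto the look-alike panels and differed by about 3 mm between cameras on the right one. I judged the overhang from the panel's outline instead.

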